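# Roll the slatted inlay flush on the watch box

### The job

The three-slat wooden inlay in the lid of the black watch box still stands proud. Take the roller with the wooden handle from its marble stand and roll it along the strip from one end slat to the other, in one pass without lifting off and with steady, moderate pressure, until all three slats are flush with the lid; do not press the slats with the gripper itself. Then put the roller back on its stand, upright where it was, and let go.

Things in the scene. Friction and masses are not known exactly. Their poses are not given: they have to be found in the camera images.
- roller: 300 g roller. Rubber drum, 40 mm dia, 50 long in x, rolls along y; origin under drum middle, z up. Brass plate 120 (x) x 50 (y) mm at height 46-52 over origin; on it a pale wood handle, 44 (x) x 22 (y, grip across), height 52-100. Half-turn symmetric. Fixed marble stand: 2 walls along y, 54 high, 90 long, 84 apart; plate ends lie on them, drum between, origin 8 mm over dresser top, 11 mm side play.
- slat_a: one end slat of the three-slat brown wooden strip in the black watch box's lid (box 104 x 204 mm, fixed, lid top 60 mm above the dresser top). 44 mm (x, across) x 48 mm (y, along the strip, from a to c) x 8 mm; origin: centre of its top face, z up. Starts 4 to 5 mm above the lid; a push of about 6 N slides it straight down, it stays where left, and stops flush with the lid.
- slat_b: middle slat, same size, axes and behaviour as slat a, 50 mm from it along the strip. Origin: centre of its top face. Each slat sinks on its own.
- slat_c: other end slat, same size, axes and behaviour as slat a, 100 mm from it along the strip. Origin: centre of its top face.

How it is judged (in metres and radians):
On the way, in this order (a step that is already met when the one before it is completed fails the run):
1. the roller has pressed one end slat flush while the other end slat still stands proud (((height (world z) of slat_a below 0.062 m and height (world z) of slat_c above 0.062 m and contact force between roller and slat_a above 0.5 N) or (height (world z) of slat_c below 0.062 m and height (world z) of slat_a above 0.062 m and contact force between roller and slat_c above 0.5 N))), for 0.05 s.
2. the roller has pressed all three slats flush and is still down on the strip (height (world z) of each of slat_a, slat_b, slat_c below 0.062 m and height (world z) of roller between 0.05 and 0.08 m), for 0.1 s.
At the end, for the whole second after the job is handed in: All three slat tops are less than 2 mm above the lid top (under 62 mm above the dresser top), and the roller is at rest on its stand, within 20 mm of where it began and upright within 7 degrees (height (world z) of each of slat_a, slat_b, slat_c below 0.062 m and distance of roller from where it was at the start of the episode below 0.02 m and angle between roller's own z axis and vertical below 0.12 rad and linear speed of roller below 0.02 m/s); the robot touches nothing.
It fails at once if the gripper presses a slat (over 1 N) (contact force between any of the fingers, the arm and slat_a above 1 N or contact force between any of the fingers, the arm and slat_b above 1 N or contact force between any of the fingers, the arm and slat_c above 1 N).
It fails at once if the roller is lifted more than 20 mm off the lid while some slats are flush and others not (height (world z) of any of slat_a, slat_b, slat_c below 0.062 m and height (world z) of any of slat_a, slat_b, slat_c above 0.062 m and height (world z) of roller above 0.08 m).
It fails at once if the roller is pressed on a slat with more than 50 N (contact force between roller and slat_a above 50 N or contact force between roller and slat_b above 50 N or contact force between roller and slat_c above 50 N).
It also fails if it takes over 51 s, if anything falls off the work surface, if the arm or the gripper's body presses on something with over 40 N, if the wrist force passes 120 N, or if a joint passes its speed limit or range.

### The arm

A 6-joint arm with a two-finger parallel gripper is mounted at the origin on the work surface. World frame = base frame: x ahead of the robot, y to its left, z up, the work surface at z = 0. Lengths are in mm, angles in degrees, forces in N, time in s.
With the tool pointing down it reaches from about 350 to 850 mm from the base axis. Payload 8.1 kg.
Tool frame: the origin (TCP) lies at the very end of the fingers, on their centre line; the grasp point (between the pads) lies 19 mm behind it (pinch_z is the z of the grasp point in the tool frame, in mm); z points along the fingers, y is the direction in which the jaws open and shut (so a half turn about z gives the same grasp; the last joint's range is limited). The gripper opens to 85 mm and grips with 20 to 120 N. Pads are 22 mm wide; open, the fingers measure 114 mm over their backs; the gripper's body (76 mm by 85 mm) begins 54 mm behind the grasp point. The pads swing forward as they close: fully open they stand 13 mm farther back than shut.
Start: joints at [64.893, 7.471, 85.268, -0, 87.261, -4.893], TCP at [207.295, 563.058, 231.292] pointing down, gripper open.
Joint ranges: [-169.43, 169.43], [-51.17, 129.36], [1.28, 143.12], [-76.62, 256.62], [0, 156.53], [-152.29, 152.29]. Speed limits (degrees/s): [136.94, 136.94, 159.86, 180, 180, 180].

### API

Orientations are given as [roll, pitch, yaw] about the fixed x, y, z axes, in that order (R = Rz(yaw) Ry(pitch) Rx(roll)).
In Python, from bench import * gives the robot as it stands.
- The arm moves only by the shell command python3 -m creep 'ROWS' [FORCE]. ROWS is a JSON object of lists of equal length, an entry for each row: "translation": the shift along the tool's x, y, z in mm, a list of three; "rotation": the turn, a rotation vector about the tool's x, y, z in rad, a list of three; "claw": the finger opening in mm, from 0 to 85.4. In form: {"translation": [[dx, dy, dz], ...], "rotation": [[ax, ay, az], ...], "claw": [claw, ...]}. A call has 1 to 10 rows; each row shifts and turns the commanded pose from where the row before left it, along the tool's axes as they then stand; what a row does not reach is not made up. A row lasts 1/10 s, in which the tool goes at most 50 mm and 8.59 degrees, less where a joint would pass 70% of its speed; a pose out of reach is approached as far as the arm can. A call is refused whole if a number of a shift passes 50 or a number of a turn 0.15, either way. A call with a gripper value outside its range is refused whole. The fingers move at their own pace and stop on an object; FORCE is the grip in N (left out, the last holds). Time passes only in rows, so rows that do not move let the fingers close. It gives the time, the measured TCP pose, the force and the opening at its end, in the units of the state.
- sense(): the state, without advancing time (a new reading comes with each control period).
- snapshot(name): name is "side" or "top" or "wrist"; returns a dict with "frame" (400x640x3 uint8, red, green, blue), "intrinsics" (3x3 intrinsics, pixels), "extrinsics" (4x4, takes a point from camera to world coordinates). Camera axes: x right, y up, looking along -z (the intrinsics and any distortion apply to the point x, -y, -z); pixel columns grow to the right and rows downward; lengths in mm; the calibration is good to about 2 mm. A picture is of the moment at which its call begins. There is no depth.
- hand_in(): hands the job in, once; it reports no verdict.
The state is a dict: "time": time; "joint_pos": joint angles; "qd": joint speeds; "joint_efforts": joint torques, N m; "tool_pos": TCP position; "tcp_rot": TCP orientation; "ft_force": force on the tool from outside, world axes, zero at the start; "wrist_torque": the same for the moment, N m; "finger_gap": finger opening in mm.
Only numpy, scipy, OpenCV 4.12 (cv2) and the standard library are available. Lean on these libraries where they do the work, as an engineer would, in place of code of your own. Each camera call takes 0.05 s, during which the arm holds its last target.

## Working session

There is one attempt and no reset: what is moved stays moved. The work goes in short steps, Python scripts to look and compute and a shell command to move; the robot and the scene stay as the last step left them, time stands still between calls to the robot, and variables do not carry over. Pictures are saved under pics/ and viewed, and the job is handed in when it is done.

```bash
mkdir -p pics; python3 - <<'E'
from bench import *
import cv2
for n in ["side","top","wrist"]:
    s=snapshot(n); cv2.imwrite(f"pics/{n}0.png",s["frame"][:,:,::-1]); print(n,s["intrinsics"],s["extrinsics"].round(3) if hasattr(s["extrinsics"],'round') else s["extrinsics"], s.keys())
print(sense())
E
```

```text
side [[490.60136123   0.         312.84774078]
 [  0.         490.60136123 201.54462646]
 [  0.           0.           1.        ]] [[-1.00000e+00 -4.00000e-03 -1.80000e-02  5.06311e+02]
 [-1.00000e-02 -7.00000e-01  7.14000e-01  6.22573e+02]
 [-1.50000e-02  7.14000e-01  7.00000e-01  7.15575e+02]
 [ 0.00000e+00  0.00000e+00  0.00000e+00  1.00000e+00]] dict_keys(['frame', 'intrinsics', 'extrinsics'])
top [[500.549627     0.         317.87760832]
 [  0.         500.549627   192.25186362]
 [  0.           0.           1.        ]] [[ 4.00000e-03  9.89000e-01 -1.47000e-01  4.11415e+02]
 [-1.00000e+00  2.00000e-03 -1.40000e-02 -4.00000e+00]
 [-1.30000e-02  1.47000e-01  9.89000e-01  9.43119e+02]
 [ 0.00000e+00  0.00000e+00  0.00000e+00  1.00000e+00]] dict_keys(['frame', 'intrinsics', 'extrinsics'])
wrist [[292.19572842   0.         321.41756403]
 [  0.         292.19572842 199.99187502]
 [  0.           0.           1.        ]] [[ 3.45000e-01 -9.03000e-01 -2.56000e-01  1.41407e+02]
 [ 9.39000e-01  3.31000e-01  9.50000e-02  5.87586e+02]
 [-1.00000e-03 -2.73000e-01  9.62000e-01  3.72511e+02]
 [ 0.00000e+00  0.00000e+00  0.00000e+00  1.00000e+00]] dict_keys(['frame', 'intrinsics', 'extrinsics'])
{'time': 0.15, 'joint_pos': array([ 6.48944728e+01,  7.50664286e+00,  8.53166678e+01,  1.25593349e-03,
        8.72613284e+01, -4.89402901e+00]), 'qd': array([-0.04582226, -0.23463467, -0.2252371 ,  0.01598908, -0.05268168,
       -0.01446051]), 'joint_efforts': array([ 6.93388902e-04, -5.70056891e+01, -5.01160669e+01, -1.38730784e-04,
        9.53755458e-03, -7.05065395e-05]), 'tool_pos': array([207.08798939, 562.66644549, 230.4535387 ]), 'tcp_rot': array([-1.79915777e+02, -8.47065431e-03,  1.59788435e+02]), 'ft_force': array([-0.87541811,  0.17075011,  0.11538126]), 'wrist_torque': array([-0.02328077,  0.02051751, -0.00035153]), 'finger_gap': 84.87694297003677}
```

View pics/side0.png

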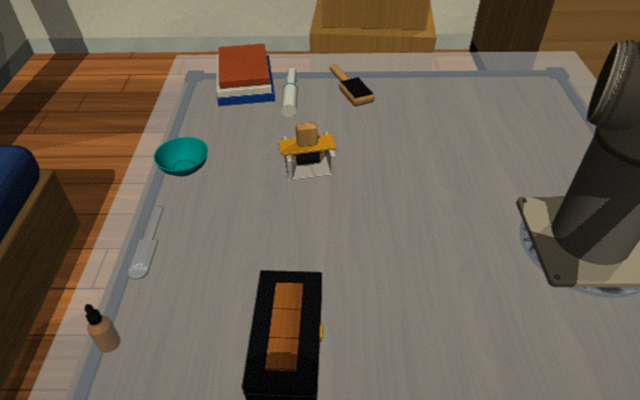

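View pics/top0.png

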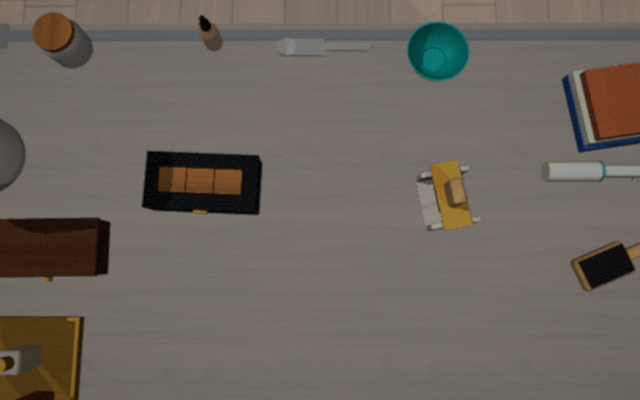

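View pics/wrist0.png

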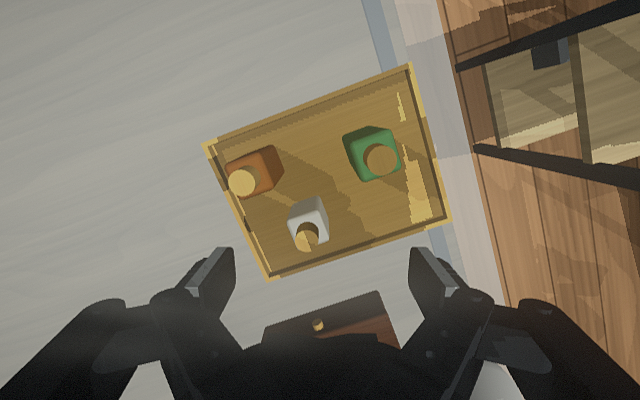

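The top view shows the watch box around (203,183) with slats at about (172,180), (200,181) and (228,182). The roller plate is around (452,196), with its handle at (457,192). The side view shows the roller at (307,145) and the strip at (285,325). I'll enlarge these regions to pick precise points.

```bash
cat > h.py <<'E'
import numpy as np
from bench import *
def ray(s,px,z):
    K=np.array(s["intrinsics"]);T=np.array(s["extrinsics"])
    p=np.linalg.solve(K,[px[0],px[1],1.]); d=T[:3,:3]@np.array([p[0],-p[1],-1.]); o=T[:3,3]
    return (o+d*(z-o[2])/d[2]).round(1)
E
python3 - <<'E'
import cv2,numpy as np
t=cv2.imread("pics/top0.png"); s=cv2.imread("pics/side0.png")
def z(im,x,y,w,h,k): return cv2.resize(im[y:y+h,x:x+w],None,fx=k,fy=k,interpolation=cv2.INTER_CUBIC)
f=lambda a:np.clip(a.astype(float)*1.8,0,255).astype(np.uint8)
cv2.imwrite("pics/a.png",f(z(t,405,145,90,100,6)))
cv2.imwrite("pics/b.png",f(z(t,135,140,135,85,6)))
cv2.imwrite("pics/c.png",f(z(s,265,110,90,80,7)))
cv2.imwrite("pics/d.png",f(z(s,240,260,100,140,4)))
E
```

```text
(no output)
```

View pics/a.png

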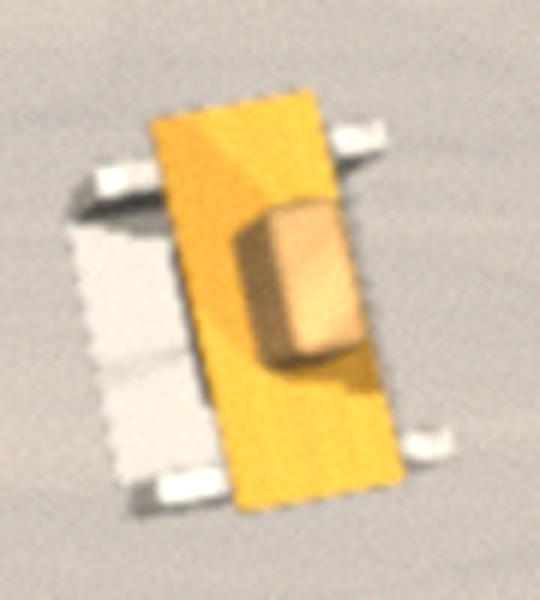

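View pics/b.png

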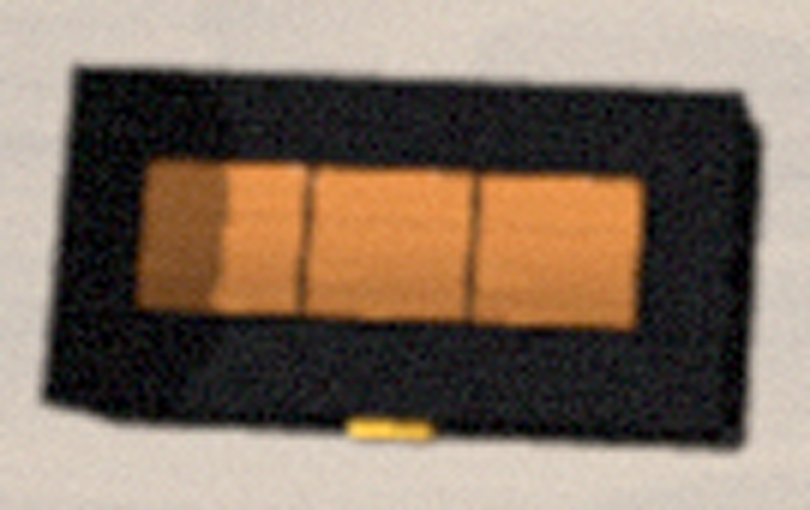

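View pics/c.png

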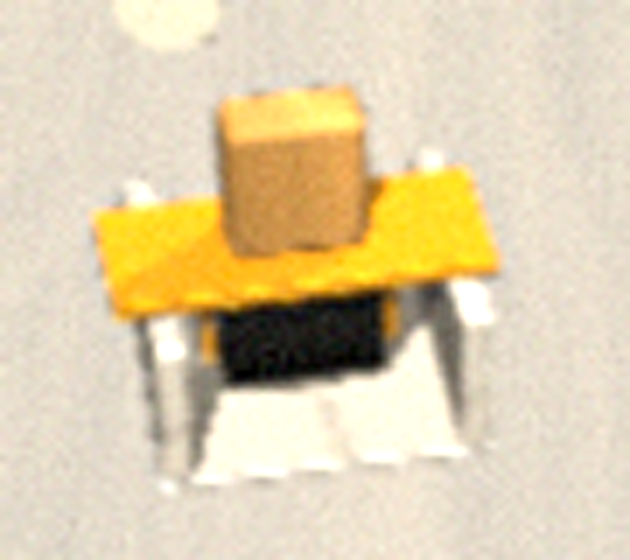

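View pics/d.png

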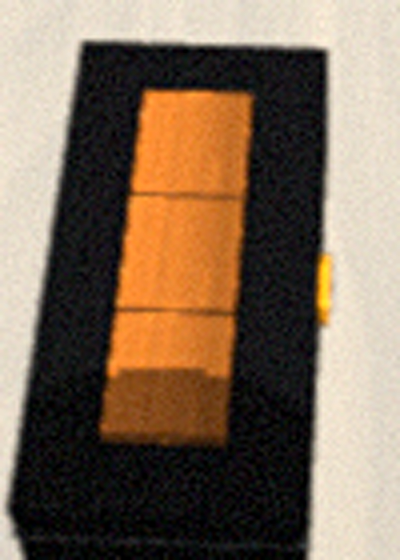

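```bash
python3 - <<'E'
from h import *
t=snapshot("top"); s=snapshot("side")
def A(x,y,ox,oy,k): return ((x+.5)/k+ox-.5,(y+.5)/k+oy-.5)
def q(name,cam,pts,z,ox,oy,k):
    P=np.array([ray(cam,A(x,y,ox,oy,k),z) for x,y in pts]); e=[P[(i+1)%4]-P[i] for i in range(4)]
    print(name,"c",P.mean(0).round(1),[ (round(float(np.hypot(*v[:2])),1),round(float(np.degrees(np.arctan2(v[1],v[0]))),1)) for v in e])
q("plate top",t,[(150,122),(313,91),(403,482),(238,512)],60,405,145,6)
q("plate side",s,[(95,213),(470,168),(498,272),(120,318)],60,265,110,7)
q("handle top",t,[(270,208),(333,199),(366,340),(301,357)],108,405,145,6)
q("handle side",s,[(219,100),(352,88),(364,127),(226,140)],108,265,110,7)
q("strip top",t,[(148,158),(643,179),(636,327),(137,310)],64.5,135,140,6)
q("strip side",s,[(142,91),(253,93),(227,442),(100,438)],64.5,240,260,4)
q("box top",t,[(77,68),(740,95),(740,447),(45,403)],60,135,140,6)
E
```

```text
plate top c [ 539.  -227.4   60. ] [(49.7, -79.0), (119.1, -169.4), (49.3, 100.4), (118.6, 10.8)]
plate side c [ 537.7 -224.2   60. ] [(119.9, -169.4), (53.5, 98.2), (116.7, 10.5), (53.3, -78.4)]
handle top c [ 539.  -227.2  108. ] [(17.9, -81.6), (40.7, -169.1), (18.9, 104.7), (42.8, 9.6)]
handle side c [ 538.5 -224.6  108. ] [(40.5, -171.8), (20.3, 100.5), (41.5, 8.5), (20.5, -82.1)]
strip top c [563.7 219.5  64.5] [(148.8, -92.4), (44.7, 178.8), (148.9, 88.1), (46.0, -1.2)]
strip side c [562.6 221.1  64.5] [(45.2, 178.7), (149.8, 87.9), (44.8, -1.7), (149.5, -92.0)]
box top c [561.9 217.8  60. ] [(201.2, -92.3), (106.4, -178.8), (207.7, 86.5), (102.1, -2.2)]
```

```bash
python3 -m creep '{"translation":[[0,0,0],[0,0,0],[0,0,0],[0,0,0],[-10,-46,0],[-10,-46,0],[-10,-46,0],[-10,-46,0],[-10,-46,0],[-10,-46,0]],"rotation":[[0,0,-0.134],[0,0,-0.134],[0,0,-0.134],[0,0,-0.134],[0,0,0],[0,0,0],[0,0,0],[0,0,0],[0,0,0],[0,0,0]],"claw":[85,85,85,85,85,85,85,85,85,85]}' 100
```

```text
time: 1.25
tool_pos: [316.8, 300.9, 231.3]
tcp_rot: [180.0, 0.0, -169.5]
ft_force: [1.0, -0.4, 0.3]
finger_gap: 85.1
```

```bash
python3 -m creep '{"translation":[[-10,-46,0],[-10,-46,0],[-10,-46,0],[-10,-46,0],[-10,-46,0],[-10,-46,0],[-10,-46,0],[-10,-46,0],[-10,-46,0],[-10,-46,0]],"rotation":[[0,0,0],[0,0,0],[0,0,0],[0,0,0],[0,0,0],[0,0,0],[0,0,0],[0,0,0],[0,0,0],[0,0,0]],"claw":[85,85,85,85,85,85,85,85,85,85]}' 100 && python3 -m creep '{"translation":[[-10,-40,0],[-10,-40,0],[-2,-20,0],[0,0,0]],"rotation":[[0,0,0],[0,0,0],[0,0,0],[0,0,0]],"claw":[85,85,85,85]}'
python3 - <<'E'
from h import *; import cv2
for n in ["wrist","top"]:
    s=snapshot(n); cv2.imwrite(f"pics/{n}1.png",s["frame"][:,:,::-1])
print(sense()["tool_pos"],sense()["tcp_rot"])
E
```

```text
time: 2.25
tool_pos: [499.1, -133.6, 231.3]
tcp_rot: [-180.0, 0.0, -169.5]
ft_force: [1.1, 0.0, 0.0]
finger_gap: 85.1
time: 2.65
tool_pos: [538.6, -228.4, 230.6]
tcp_rot: [-180.0, -0.0, -169.7]
ft_force: [0.3, 0.9, 0.3]
finger_gap: 85.1
[ 538.27474882 -225.80645527  230.83559884] [ 1.79948747e+02 -3.79327957e-02 -1.69557021e+02]
```

View pics/wrist1.png

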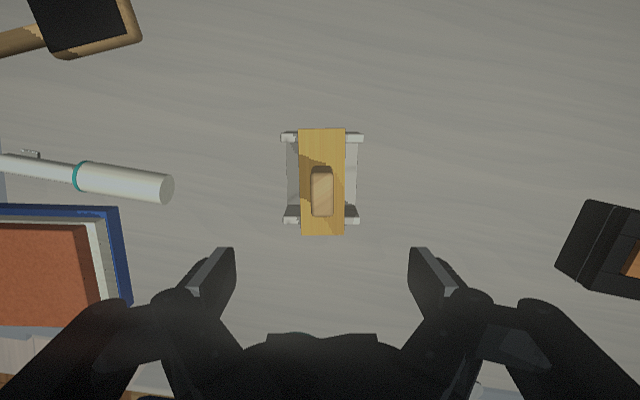

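```bash
python3 - <<'E'
from h import *
s=snapshot("wrist")
P=[ray(s,p,60) for p in [(299,128),(343.5,128),(344.5,235.5),(300,235.5)]]
H=[ray(s,p,108) for p in [(312,174),(332,174),(332,216),(312,216)]]
print(P,np.mean(P,0),H,np.mean(H,0))
d=P[1]-P[2];print(np.degrees(np.arctan2(d[1],d[0])))
E
```

```text
[array([ 484.4, -258.2,   60. ]), array([ 476. , -212.6,   60. ]), array([ 593.8, -187.1,   60. ]), array([ 603.1, -237.6,   60. ])] [ 539.325 -223.875   60.   ] [array([ 520.5, -236.7,  108. ]), array([ 517.2, -218.6,  108. ]), array([ 557.2, -210.8,  108. ]), array([ 560.7, -229.6,  108. ])] [ 538.9   -223.925  108.   ]
-167.78571779866942
```

```bash
python3 -m creep '{"translation":[[-0.5,0.5,30],[0,0,30],[0,0,30],[0,0,30],[0,0,25],[0,0,12],[0,0,5],[0,0,0],[0,0,0]],"rotation":[[0,0,0],[0,0,0],[0,0,0],[0,0,0],[0,0,0],[0,0,0],[0,0,0],[0,0,0],[0,0,0]],"claw":[85,85,85,85,85,85,85,85,85]}' 100 && python3 -m creep '{"translation":[[0,0,0],[0,0,0],[0,0,0],[0,0,0],[0,0,0],[0,0,0],[0,0,0],[0,0,0]],"rotation":[[0,0,0],[0,0,0],[0,0,0],[0,0,0],[0,0,0],[0,0,0],[0,0,0],[0,0,0]],"claw":[60,40,30,15,10,10,10,10]}' 90
```

```text
time: 3.7
tool_pos: [540.0, -225.5, 71.0]
tcp_rot: [-179.9, 0.1, -169.5]
ft_force: [-0.2, -0.1, 0.8]
finger_gap: 84.8
time: 4.5
tool_pos: [539.4, -225.6, 69.9]
tcp_rot: [-180.0, 0.0, -169.5]
ft_force: [-0.4, -2.6, 5.1]
finger_gap: 21.1
```

```bash
python3 - <<'E'
from h import *; import cv2
s=snapshot("side"); cv2.imwrite("pics/s2.png",cv2.resize(s["frame"][80:240,200:440,::-1],None,fx=3,fy=3))
print(sense())
E
```

```text
{'time': 4.55, 'joint_pos': array([-2.77159009e+01,  1.27130111e+01,  9.68657709e+01, -1.03335444e-02,
        7.03568852e+01, -1.28203758e+02]), 'qd': array([ 0.01424281,  0.03570557, -0.05195013, -0.06755911,  0.01251437,
        0.06915718]), 'joint_efforts': array([ 9.81575288e-01, -5.39518726e+01, -4.25993836e+01,  5.09574786e-01,
        1.54761490e-01,  4.61394477e-03]), 'tool_pos': array([ 539.35963138, -225.5952877 ,   69.86738831]), 'tcp_rot': array([-1.79952562e+02,  4.45321296e-02, -1.69508657e+02]), 'ft_force': array([-0.63643553, -1.58466157,  6.21360534]), 'wrist_torque': array([-0.22899357,  0.07843249, -0.02330985]), 'finger_gap': 20.986694661687846}
```

View pics/s2.png

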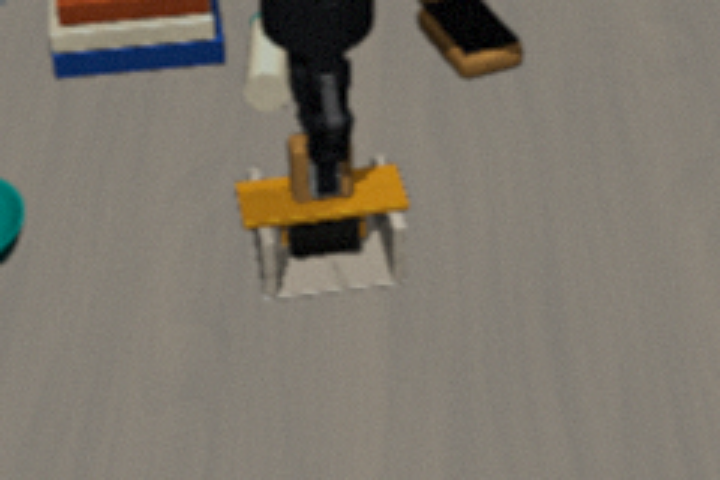

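```bash
python3 -m creep '{"translation":[[0,0,-5],[0,0,-12],[0,0,-20],[0,0,-20],[0,0,-20],[0,0,-15],[0,0,-8],[0,0,0],[0,0,0],[0,0,0]],"rotation":[[0,0,0],[0,0,0],[0,0,0],[0,0,0],[0,0,0],[0,0,0],[0,0,0],[0,0,0.06],[0,0,0.1],[0,0,0.058]],"claw":[10,10,10,10,10,10,10,10,10,10]}' && python3 -m creep '{"translation":[[0,10,0],[0,25,0],[-1,35,0],[-1,35,0],[-1,35,0],[-1,35,0],[-1,35,0],[-1,35,0],[-1,35,0],[-1,35,0]],"rotation":[[0,0,0],[0,0,0],[0,0,0],[0,0,0],[0,0,0],[0,0,0],[0,0,0],[0,0,0],[0,0,0],[0,0,0]],"claw":[10,10,10,10,10,10,10,10,10,10]}' && python3 -m creep '{"translation":[[0,35,0],[0,25,0],[0,13,0],[0,5,0],[0,0,0],[0,0,0]],"rotation":[[0,0,0],[0,0,0],[0,0,0],[0,0,0],[0,0,0],[0,0,0]],"claw":[10,10,10,10,10,10]}'
python3 - <<'E'
from h import *; import cv2
s=snapshot("side"); cv2.imwrite("pics/s3.png",cv2.resize(s["frame"][200:400,200:400,::-1],None,fx=3,fy=3))
s=snapshot("top"); cv2.imwrite("pics/t3.png",cv2.resize(s["frame"][100:260,100:340,::-1],None,fx=3,fy=3))
q=sense();print({k:q[k] for k in ("tool_pos","tcp_rot","ft_force","wrist_torque","finger_gap","time")})
E
```

```text
time: 5.55
tool_pos: [538.5, -224.9, 168.7]
tcp_rot: [180.0, -0.1, 177.8]
ft_force: [0.3, 0.0, -3.5]
finger_gap: 21.1
time: 6.55
tool_pos: [557.1, 91.5, 168.9]
tcp_rot: [180.0, -0.1, 178.1]
ft_force: [0.5, 0.3, -3.9]
finger_gap: 21.2
time: 7.15
tool_pos: [560.6, 166.3, 169.1]
tcp_rot: [-180.0, -0.0, 178.0]
ft_force: [-0.0, -0.3, -3.8]
finger_gap: 21.2
{'tool_pos': array([560.73148197, 166.11355731, 169.29021787]), 'tcp_rot': array([-1.79980882e+02, -2.27361655e-03,  1.77939995e+02]), 'ft_force': array([-1.37103511, -0.00617991, -3.62244481]), 'wrist_torque': array([-0.03195594, -0.01672503, -0.00024   ]), 'finger_gap': 20.982310241412247, 'time': 7.25}
```

View pics/s3.png

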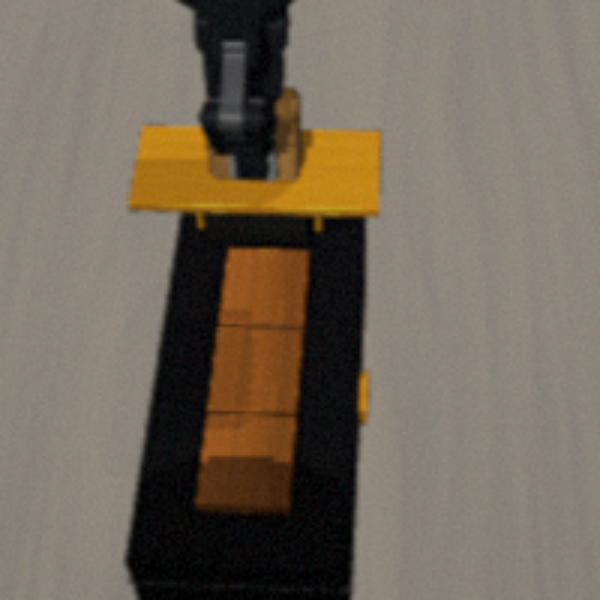

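View pics/t3.png

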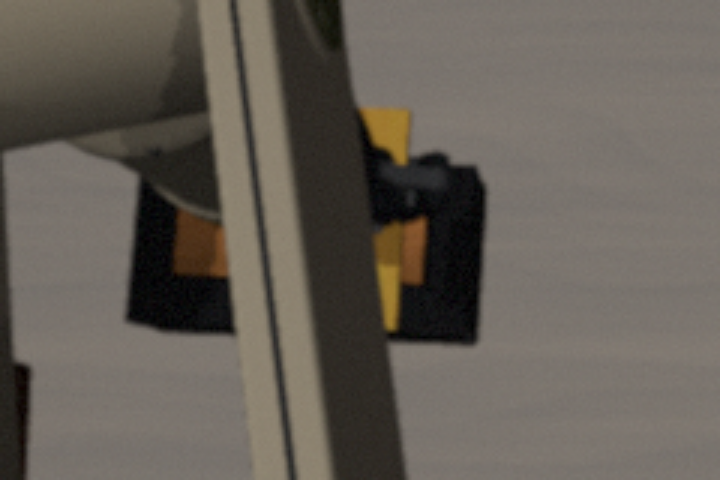

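Roller is held level above the near end slat (side view: plate centred around (255,170) over the strip). Descending.

```bash
python3 -m creep '{"translation":[[-0.5,0,8],[0,0,12],[0,0,10],[0,0,6],[0,0,2],[0,0,1],[0,0,0],[0,0,0]],"rotation":[[0,0,0],[0,0,0],[0,0,0],[0,0,0],[0,0,0],[0,0,0],[0,0,0],[0,0,0]],"claw":[10,10,10,10,10,10,10,10]}'  && python3 -m creep '{"translation":[[0,0,1],[0,0,1],[0,0,0]],"rotation":[[0,0,0],[0,0,0],[0,0,0]],"claw":[10,10,10]}'
```

```text
time: 8.05
tool_pos: [561.5, 167.4, 130.9]
tcp_rot: [180.0, 0.1, 178.0]
ft_force: [-0.0, -0.1, -3.0]
finger_gap: 20.9
time: 8.35
tool_pos: [561.1, 167.2, 128.2]
tcp_rot: [-180.0, -0.0, 178.0]
ft_force: [-0.9, -0.4, -3.0]
finger_gap: 21.1
```

```bash
for i in 1 ; do python3 -m creep '{"translation":[[0,0,0.7],[0,0,0.7],[0,0,0]],"rotation":[[0,0,0],[0,0,0],[0,0,0]],"claw":[10,10,10]}'; done;  python3 -m creep '{"translation":[[0,0,0.7],[0,0,0.7],[0,0,0]],"rotation":[[0,0,0],[0,0,0],[0,0,0]],"claw":[10,10,10]}'
```

```text
time: 8.65
tool_pos: [561.0, 167.2, 126.7]
tcp_rot: [-180.0, -0.0, 178.0]
ft_force: [-0.7, -0.1, -3.9]
finger_gap: 21.2
time: 8.95
tool_pos: [561.3, 167.4, 126.0]
tcp_rot: [180.0, 0.0, 178.0]
ft_force: [-2.4, 0.2, 1.1]
finger_gap: 20.9
```

```bash
python3 -m creep '{"translation":[[0,0,0.7],[0,0,0.7],[0,0,0]],"rotation":[[0,0,0],[0,0,0],[0,0,0]],"claw":[10,10,10]}';  python3 -m creep '{"translation":[[0,0,0.8],[0,0,0.7],[0,0,0]],"rotation":[[0,0,0],[0,0,0],[0,0,0]],"claw":[10,10,10]}'
```

```text
time: 9.25
tool_pos: [561.3, 167.3, 124.2]
tcp_rot: [180.0, 0.0, 178.0]
ft_force: [-1.3, -0.1, 2.0]
finger_gap: 21.0
time: 9.55
tool_pos: [561.2, 167.3, 122.5]
tcp_rot: [180.0, 0.0, 178.0]
ft_force: [-1.3, 0.7, 0.6]
finger_gap: 21.2
```

```bash
python3 -m creep '{"translation":[[0,0,0.5],[0,0,0.5],[0,0,0]],"rotation":[[0,0,0],[0,0,0],[0,0,0]],"claw":[10,10,10]}';  python3 -m creep '{"translation":[[0,0,0.3],[0,0,0.2],[0,0,0]],"rotation":[[0,0,0],[0,0,0],[0,0,0]],"claw":[10,10,10]}'
```

```text
time: 9.85
tool_pos: [561.3, 167.2, 121.8]
tcp_rot: [180.0, 0.0, 178.0]
ft_force: [-0.7, 0.2, 3.5]
finger_gap: 21.0
time: 10.15
tool_pos: [561.4, 167.3, 121.8]
tcp_rot: [180.0, 0.0, 178.0]
ft_force: [-1.8, 0.2, 6.6]
finger_gap: 21.2
```

```bash
python3 -m creep '{"translation":[[0,0,0.5],[0,0,0.5],[0,0,0],[0,2,0],[0,3,0],[0,3,0]],"rotation":[[0,0,0],[0,0,0],[0,0,0],[0,0,0],[0,0,0],[0,0,0]],"claw":[10,10,10,10,10,10]}';  python3 -m creep '{"translation":[[0,3,0],[0,3,0],[0,3,0],[0,3,0]],"rotation":[[0,0,0],[0,0,0],[0,0,0],[0,0,0]],"claw":[10,10,10,10]}'
```

```text
time: 10.75
tool_pos: [561.8, 175.5, 121.6]
tcp_rot: [180.0, 0.1, 178.0]
ft_force: [-5.8, -0.6, 12.4]
finger_gap: 21.1
time: 11.15
tool_pos: [562.2, 186.7, 121.6]
tcp_rot: [-179.9, 0.1, 178.0]
ft_force: [-3.9, -4.6, 11.8]
finger_gap: 21.3
```

```bash
python3 -m creep '{"translation":[[0,3,0],[0,3,0],[0,3,0],[0,3,0]],"rotation":[[0,0,0],[0,0,0],[0,0,0],[0,0,0]],"claw":[10,10,10,10]}';  python3 -m creep '{"translation":[[0,3,0],[0,3,0],[0,3,0],[0,3,0]],"rotation":[[0,0,0],[0,0,0],[0,0,0],[0,0,0]],"claw":[10,10,10,10]}'
```

```text
time: 11.55
tool_pos: [562.8, 199.6, 121.6]
tcp_rot: [180.0, 0.1, 178.0]
ft_force: [-3.1, -1.3, 10.5]
finger_gap: 20.9
time: 11.95
tool_pos: [563.2, 211.7, 121.6]
tcp_rot: [180.0, 0.1, 178.0]
ft_force: [-3.9, -1.3, 11.1]
finger_gap: 21.1
```

```bash
python3 -m creep '{"translation":[[0,3,0],[0,3,0],[0,3,0],[0,3,0],[0,3,0],[0,3,0]],"rotation":[[0,0,0],[0,0,0],[0,0,0],[0,0,0],[0,0,0],[0,0,0]],"claw":[10,10,10,10,10,10]}';  python3 -m creep '{"translation":[[0,3,0],[0,3,0],[0,3,0],[0,3,0],[0,3,0],[0,3,0]],"rotation":[[0,0,0],[0,0,0],[0,0,0],[0,0,0],[0,0,0],[0,0,0]],"claw":[10,10,10,10,10,10]}'
```

```text
time: 12.55
tool_pos: [563.9, 229.7, 121.6]
tcp_rot: [180.0, 0.1, 178.0]
ft_force: [-5.1, -0.6, 10.6]
finger_gap: 20.9
time: 13.15
tool_pos: [564.6, 247.5, 121.6]
tcp_rot: [180.0, 0.1, 178.0]
ft_force: [-3.7, -1.2, 9.9]
finger_gap: 20.8
```

```bash
python3 -m creep '{"translation":[[0,3,0],[0,3,0],[0,3,0],[0,3,0],[0,3,0],[0,3,0],[0,3,0],[0,3,0],[0,3,0],[0,3,0]],"rotation":[[0,0,0],[0,0,0],[0,0,0],[0,0,0],[0,0,0],[0,0,0],[0,0,0],[0,0,0],[0,0,0],[0,0,0]],"claw":[10,10,10,10,10,10,10,10,10,10]}';  python3 -m creep '{"translation":[[0,0,0],[0,0,0],[0,0,0]],"rotation":[[0,0,0],[0,0,0],[0,0,0]],"claw":[10,10,10]}'
python3 - <<'E'
from h import *; import cv2
s=snapshot("side"); cv2.imwrite("pics/s4.png",cv2.resize(s["frame"][240:400,220:360,::-1],None,fx=3.5,fy=3.5))
E
```

```text
time: 14.15
tool_pos: [565.7, 277.8, 121.7]
tcp_rot: [179.9, 0.1, 178.0]
ft_force: [-1.8, 0.3, 9.8]
finger_gap: 21.0
time: 14.45
tool_pos: [565.7, 277.9, 121.7]
tcp_rot: [179.9, 0.1, 178.0]
ft_force: [-3.2, 0.2, 9.6]
finger_gap: 20.8
```

View pics/s4.png

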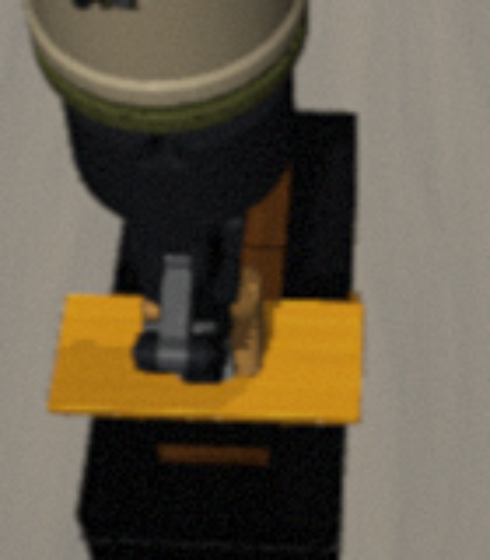

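```bash
python3 -m creep '{"translation":[[0,0,-2],[0,0,-6],[0,0,-12],[0,0,-15],[0,0,-15],[0,0,-10],[0,-10,0],[0,-24,0],[1,-30,0],[1,-35,0]],"rotation":[[0,0,0],[0,0,0],[0,0,0],[0,0,0],[0,0,0],[0,0,0],[0,0,0],[0,0,0],[0,0,0],[0,0,0]],"claw":[10,10,10,10,10,10,10,10,10,10]}' 
python3 -m creep '{"translation":[[1,-35,0],[1,-35,0],[1,-35,0],[1,-35,0],[1,-35,0],[1,-35,0],[1,-35,0],[0,-35,0],[0,-35,0],[0,-35,0]],"rotation":[[0,0,0],[0,0,0],[0,0,0],[0,0,0],[0,0,0],[0,0,0],[0,0,0],[0,0,0],[0,0,0],[0,0,0]],"claw":[10,10,10,10,10,10,10,10,10,10]}' 
python3 -m creep '{"translation":[[0,-30,0],[0,-18,0],[0,-7,0],[0,0,0],[0,0,0],[0,0,0],[0,0,0],[0,0,0]],"rotation":[[0,0,0],[0,0,0],[0,0,0],[0,0,-0.06],[0,0,-0.1],[0,0,-0.058],[0,0,0],[0,0,0]],"claw":[10,10,10,10,10,10,10,10]}' 
python3 - <<'E'
from h import *; import cv2
s=snapshot("side"); cv2.imwrite("pics/s5.png",s["frame"][:,:,::-1])
print(sense()["tool_pos"],sense()["tcp_rot"])
cv2.imwrite("pics/s5c.png",cv2.resize(s["frame"][250:400,220:360,::-1],None,fx=4,fy=4))
E
```

```text
time: 15.5
tool_pos: [558.9, 177.2, 179.5]
tcp_rot: [-180.0, -0.0, 178.1]
ft_force: [1.1, -1.3, -2.6]
finger_gap: 20.9
time: 16.5
tool_pos: [539.3, -173.1, 179.7]
tcp_rot: [-180.0, -0.0, 178.0]
ft_force: [1.1, 0.0, -3.4]
finger_gap: 21.2
time: 17.3
tool_pos: [538.5, -225.3, 179.9]
tcp_rot: [180.0, -0.0, -169.6]
ft_force: [0.1, -0.6, -2.9]
finger_gap: 21.1
[ 538.4665135  -225.52757293  180.00934681] [ 1.79982499e+02 -7.10761017e-03 -1.69562141e+02]
```

View pics/s5.png

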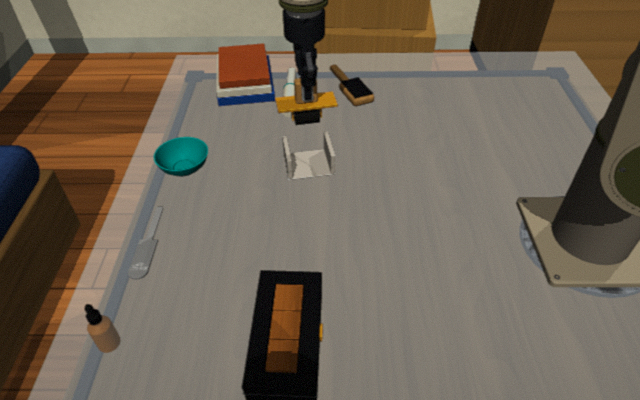

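View pics/s5c.png

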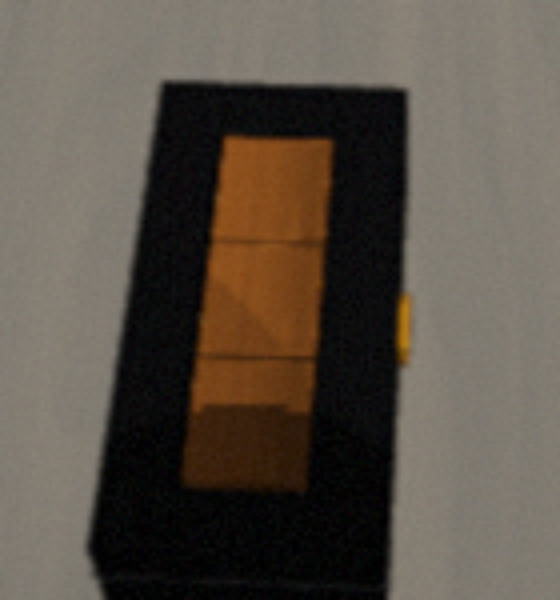

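The slats now look flush, with no raised edges. The strip sits at (285,325) in the side view, and the roller hangs above the empty stand. Lowering.

```bash
python3 -m creep '{"translation":[[-0.9,0,6],[0,0,15],[0,0,20],[0,0,20],[0,0,18],[0,0,12],[0,0,7],[0,0,4],[0,0,2],[0,0,0]],"rotation":[[0,0,0],[0,0,0],[0,0,0],[0,0,0],[0,0,0],[0,0,0],[0,0,0],[0,0,0],[0,0,0],[0,0,0]],"claw":[10,10,10,10,10,10,10,10,10,10]}' 
python3 -m creep '{"translation":[[0,0,2],[0,0,1.5],[0,0,1],[0,0,0],[0,0,0]],"rotation":[[0,0,0],[0,0,0],[0,0,0],[0,0,0],[0,0,0]],"claw":[10,10,10,10,10]}'
```

```text
time: 18.35
tool_pos: [539.7, -226.2, 76.6]
tcp_rot: [-180.0, 0.0, -169.5]
ft_force: [-0.3, -0.4, -3.4]
finger_gap: 21.1
time: 18.85
tool_pos: [539.3, -226.0, 71.6]
tcp_rot: [180.0, 0.0, -169.5]
ft_force: [1.0, -0.6, -4.8]
finger_gap: 21.0
```

```bash
python3 -m creep '{"translation":[[0,0,0.8],[0,0,0.7],[0,0,0.3],[0,0,0]],"rotation":[[0,0,0],[0,0,0],[0,0,0],[0,0,0]],"claw":[10,10,10,10]}' 
```

```text
time: 19.25
tool_pos: [539.3, -226.0, 69.9]
tcp_rot: [-180.0, 0.0, -169.5]
ft_force: [-0.7, 0.1, -1.8]
finger_gap: 21.2
```

Contact at the original height (69.9). Opening, then retreating.

```bash
python3 -m creep '{"translation":[[0,0,0.2],[0,0,0],[0,0,0],[0,0,0],[0,0,0],[0,0,0],[0,0,0],[0,0,0],[0,0,0],[0,0,0]],"rotation":[[0,0,0],[0,0,0],[0,0,0],[0,0,0],[0,0,0],[0,0,0],[0,0,0],[0,0,0],[0,0,0],[0,0,0]],"claw":[10,23,26,30,36,44,54,64,75,85]}' && python3 -m creep '{"translation":[[0,0,0],[0,0,0],[0,0,-5],[0,0,-10],[0,0,-20],[0,0,-30],[0,0,-30],[0,0,-30],[0,0,-10],[0,0,0]],"rotation":[[0,0,0],[0,0,0],[0,0,0],[0,0,0],[0,0,0],[0,0,0],[0,0,0],[0,0,0],[0,0,0],[0,0,0]],"claw":[85,85,85,85,85,85,85,85,85,85]}'
python3 - <<'E'
from h import *; import cv2
s=snapshot("side"); t=snapshot("wrist")
f=s["frame"][:,:,::-1]
cv2.imwrite("pics/s6.png",np.hstack([cv2.resize(f[100:190,260:360],(400,360)),cv2.resize(f[260:400,230:340],(300,360))])); cv2.imwrite("pics/w6.png",t["frame"][:,:,::-1])
q=sense();print(q["tool_pos"],q["ft_force"],q["finger_gap"])
E
```

```text
time: 20.25
tool_pos: [539.3, -226.0, 69.6]
tcp_rot: [-180.0, 0.0, -169.5]
ft_force: [0.2, 0.3, -0.1]
finger_gap: 84.6
time: 21.25
tool_pos: [540.6, -226.7, 207.5]
tcp_rot: [-179.8, 0.2, -169.5]
ft_force: [-0.0, -1.3, -0.7]
finger_gap: 85.5
[ 538.89728311 -225.80147782  203.62776919] [ 0.3927946  -0.0273772   0.25895096] 84.90916072516731
```

View pics/s6.png

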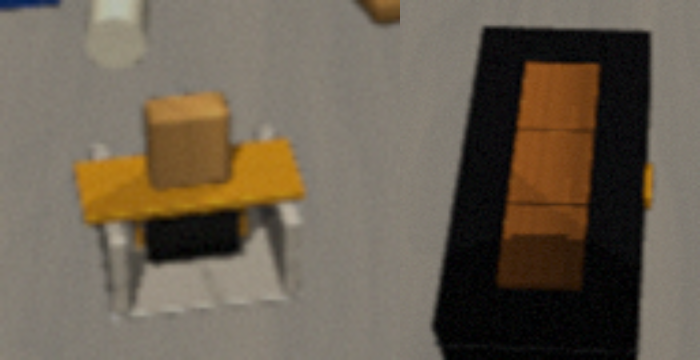

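View pics/w6.png

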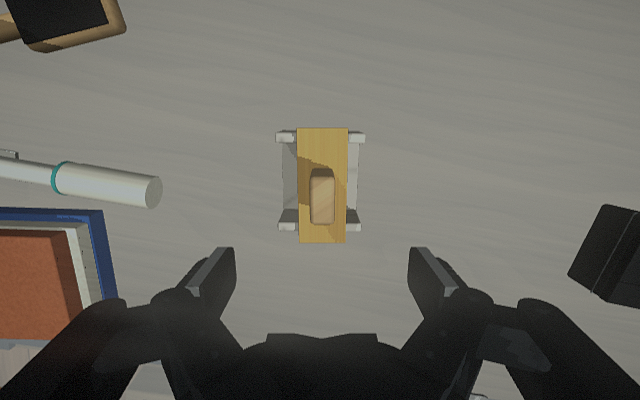

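The roller is back on its stand, upright, with both plate ends on the walls (wrist view: plate at (322,185), walls at (320,137) and (320,226)). The gripper is clear above it. Handing in.

```bash
python3 -c "
from bench import *
print(hand_in())"
```

```text
the job is handed in; nothing more can be done
None
```

I took the roller by its handle and pressed the near end slat flush. I then rolled to the far end slat in one pass without lifting, and put the roller back on its stand and let go. The job was handed in at about 21 s of the 51 s allowed; it gave no verdict.

- **Pressure and height:** during the pass the wrist force read about 10–12 N, or roughly 13–16 N on the strip once the roller's weight is added. The drum stayed level with the lid throughout, with the TCP at 121.6–121.7 mm, so each slat went flush as it passed.
- **Slats:** the last side picture shows all three with no raised edges. This is judged by eye; I had no direct height measurement of the slats.
- **Roller:** by the arm's readings it was released within about 1 mm of where it was picked up, at the same height. The last pictures show it upright with both plate ends on the stand walls.
- **Gripper:** it is open and about 130 mm above where it let go, touching nothing, with the wrist force near zero.
- **Disagreements:** the only one was the roller's starting position, which differed by up to 3.5 mm between cameras. I used roughly the middle value, and the grasp held without visible slip.

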